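Take the long ointment spatula out of the latched pharmacy drawer

ROBOT

A 6-joint arm with a two-finger parallel gripper is mounted at the origin on the work surface. World frame = base frame: x ahead of the robot, y to its left, z up, the work surface at z = 0. Lengths are in mm, angles in rad, forces in N, time in s.
With the tool pointing down it reaches from about 325 to 775 mm from the base axis. Payload 5.5 kg.
Tool frame: the origin (TCP) lies midway between the tips of the shut fingers; the grasp point (between the pads) lies env.pinch_z behind it (env.pinch_z is the distance from the TCP to the grasp point, in mm); z points along the fingers, y is the line along which they close (so a half turn about z gives the same grasp; the last joint's range is limited). The gripper opens to 85 mm and grips with 20 to 120 N. Pads are 22 mm wide; open, the fingers measure 114 mm over their backs; the gripper's body (76 mm by 85 mm) begins 54 mm behind the grasp point. The pads swing forward as they close: fully open they stand 13 mm farther back than shut.
Start: joints at [-1.27, 0.091, 1.231, -0, 1.82, -0.057], TCP at [210.129, -562.016, 231.275] pointing down, gripper open.
Joint ranges: [-2.87, 2.87], [-0.86, 2.18], [0.17, 2.46], [-1.51, 4.65], [0.06, 2.69], [-2.65, 2.65]. Speed limits (rad/s): [2.57, 2.57, 3.01, 3.14, 3.14, 3.14].

INTERFACE

Orientations are given as a unit quaternion [x, y, z, w].
In Python, from rig import env, cams, sign_off gives the robot as it stands. The module is installed in compiled form; this text tells all that it offers.
- The arm moves only by the tool play_rows, never from a script. Its argument "targets" is a list of rows, each an object with "delta_pos": the shift along the tool's x, y, z in mm, a list of three; "dr": the turn, a rotation vector about the tool's x, y, z in degrees, a list of three; "hand": the opening in per cent of the stroke, from 0 (shut) to 100 (fully open). In form: [{"delta_pos": [x, y, z], "dr": [ax, ay, az], "hand": hand}, ...]. A call has 1 to 8 rows; each row is the pose to reach, as a shift and turn from the pose commanded when the call began, along the tool's axes at that moment; what a row does not reach only later rows make up. A row lasts 1/12 s, in which the tool goes at most 41.7 mm and 7.16 degrees, less where a joint would pass 70% of its speed; a pose out of reach is approached as far as the arm can. A call with a gripper value outside its range is refused whole. The fingers move at their own pace and stop on an object; "force" is the grip in N (left out, the last holds). Time passes only in rows, so rows that repeat a pose let the fingers close. It gives the time, the measured TCP pose, the force, the opening and the grip force at its end, in the units of the state.
- env.read_state(): the state, without advancing time (a new reading comes with each control period).
- cams.read_camera(name): name is "side" or "top"; returns a dict with "pixels" (420x560x3 uint8, red, green, blue), "z_map" (420x560 float32, mm along the optical axis (not along the pixel's ray), 0 where there is no reading), "mtx" (3x3 intrinsics, pixels), "T" (4x4, takes a point from camera to world coordinates). Camera axes: x right, y down, z forward; pixel columns grow to the right and rows downward; lengths in mm; the calibration is good to about 2 mm. A picture is of the moment at which its call begins.
- sign_off(): hands the job in; it is judged then, once.
The state is a dict: "t": time; "joints": joint angles; "joint_vel": joint speeds; "effort": joint torques, N m; "ee_pos": TCP position; "eef_rot": TCP orientation; "force": force on the tool from outside, world axes, zero at the start; "moment": the same for the moment, N m; "gripper_width": finger opening in mm; "grip_force": force on a finger pad.
Only numpy, scipy, OpenCV 4.12 (cv2) and the standard library are available. Lean on these libraries where they do the work, as an engineer would, in place of code of your own. Each camera call takes 0.05 s, during which the arm holds its last target. There are 200 camera calls.

TASK

Fetch the long ointment spatula for the pharmacist: swing the red handle of the toggle clamp on the mint-green cabinet right back so that the clamp lets go, and pull the upper drawer out to its stop. The spatula is longer than the gap, so tilt it, handle end up, and draw it out slantwise without forcing it against the cabinet; then finish while holding it still and roughly level, its blade over the white pill tile and at least a hand's width above it. Leave clamp and drawer open and do not disturb the other things on the counter.

Things in the scene. Friction and masses are not known exactly. Their poses are not given: they have to be found in the camera images.
- cabinet: Mint-green metal two-drawer cabinet, fixed, 280 wide, 340 deep, 165 mm high. Origin: bottom centre of its front plane, at counter height; x points to its back, y across it, z up; drawers open towards -x. Its top plate is 8 mm thick (underside 157 mm up), front edge at x = 0. The lower drawer is locked.
- clamp_handle (a joint): Red handle of the toggle clamp. 0 = clamped (leans 18 degrees to the front, arm level), 1.25 rad = fully open (leans right back, arm upright). It swings to the cabinet's back about a hinge parallel to the cabinet's y, at x 40, y -90, z 199 mm in its frame. An over-centre spring (2 to 4 N at the grip) holds it at either end and carries it on once past 0.45 rad.
- clamp_grip (a point): Middle of the round red sleeve of the clamp handle, 15 mm thick and 58 mm long, 75 mm from its hinge. The handle's end is 25 mm beyond this point.
- drawer (a joint): Upper drawer: 0 = shut, 0.18 m = out at its stop; slides to the cabinet's -x with about 3 N. At the stop the gap between the inside of its front and the cabinet's top edge is 180 mm; the rest stays inside. Floor 86 mm, front's top edge 163 mm above the counter; front 14 mm thick (inside at x = 0 when shut), inner depth 305 mm, sides 43 mm, lengthwise divider 30 mm high at y -5 mm.
- drawer_handle (a point): Middle of the upper drawer's chrome bow handle: a bar 10 mm thick, 100 mm long, parallel to the cabinet's y, 138 mm above the counter, its axis 42 mm out from the drawer's face (x -56, y 0 mm in the cabinet's frame when shut), with 37 mm of clear space behind it, open from above.
- spatula_grip (a point): Long ointment spatula, 270 mm, about 110 g, lengthwise in the drawer's +y compartment (127 mm wide), blade reaching under the cabinet's top. Dark handle 120 x 22 x 16 mm high, steel blade 150 x 26 x 2 mm at half the handle's height. This point: mid-thickness of the handle, 95 mm from its butt, 25 mm from the blade, near the balance point; x points to the blade's tip, z up.
- spatula_butt (a point): Butt end of the spatula's handle, half-way up; axes as spatula_grip.
- spatula_blade (a point): Middle of the spatula's blade, 100 mm from spatula_grip towards the tip; axes as spatula_grip.
- spatula_tip (a point): Tip of the spatula's blade, 175 mm from spatula_grip; axes as spatula_grip.
- tile_center (a point): Centre of the top face of the white porcelain pill tile, 150 x 150 x 10 mm, lying loose on the counter.
- jar: Brown glass jar with black cap, 80 mm wide, 130 mm high, loose; origin at the centre of its underside.
- tray: Chrome tray 200 x 130 x 18 mm, loose; origin at the centre of its underside.
- scoop: Tin scoop lying in the tray, about 150 mm long; origin under the joint of pan and handle.
- mortar: White porcelain mortar bowl, 116 mm wide, 70 mm high; origin at the centre of its underside.
- measure: Small glass measure, 52 mm wide, 85 mm high; origin at the centre of its underside.
- clamp_base (a point): Base of the chrome vertical toggle clamp screwed on the cabinet's top, x 36, y -90, z 165 mm in its frame; axes as the cabinet. Clamped, the arm's rubber foot stands in front of an upright chrome keeper on the drawer front (up to 190 mm above the counter, 43 mm out), so that the drawer moves only about 4 mm. Open, the arm's end stands about 75 mm above the cabinet's top.
Mind the look-alikes: they are no part of the job. Several things have the shape of the measure; the one meant has the colours described above.

How it is judged (in metres and radians):
On the way, in this order (a step that is already met when the one before it is completed fails the run):
1. the clamp handle is swung right back (more than 1.0 rad) with the drawer still shut (value of joint clamp_handle above 1 rad and value of joint drawer below 0.03 m), for 0.1 s.
2. the drawer is pulled out to its stop (more than 165 of 180 mm) (value of joint drawer above 0.165 m), for 0.2 s.
At the end, for the whole second after the job is handed in: Spatula held still in the fingers, touching nothing else: blade middle within 70 mm of the tile centre seen from above, both ends over 60 mm above the tile, within 20 degrees of level; clamp still open (over 1.0 rad), drawer still out (over 140 mm) (horizontal distance between spatula_blade and tile_center below 0.07 m and height (world z) of each of spatula_tip, spatula_butt, spatula_blade above 0.07 m and angle between spatula_grip's own x axis and vertical between 1.22 and 1.92 rad and contact force between spatula and the fingers above 2 N and contact force between spatula and cabinet below 0.2 N and contact force between spatula and jar below 0.2 N and contact force between spatula and measure below 0.2 N and linear speed of spatula below 0.03 m/s and value of joint clamp_handle above 1 rad and value of joint drawer above 0.14 m); the arm keeps its last pose, push and grip.
It fails at once if the spatula is forced against the cabinet or its drawer (more than 30 N) (contact force between spatula and cabinet above 30 N).
It fails at once if the jar, tray, scoop, mortar, measure or tile is disturbed (moved more than 30 mm) (distance of any of jar, tray, scoop, mortar, measure, tile_center from where it was at the start of the episode above 0.03 m).
It also fails if it takes over 54 s, if anything falls off the work surface, if the arm or the gripper's body presses on something with over 40 N, if the wrist force passes 120 N, or if a joint passes its speed limit or range.

## Working session

There is one attempt and no reset: what is moved stays moved. The work goes in short steps, Python scripts to look and compute and a tool call to move; the robot and the scene stay as the last step left them, time stands still between calls to the robot, and variables do not carry over. Pictures are saved under pics/ and viewed, at most 10 in all, crops included, and the job is handed in when it is done.

Besides the shell and the picture viewer there is one more tool, called after ">>>" as name(argument=value, ...) on one line, values as JSON. play_rows: Moves the arm, as the interface text tells. Its arguments: {"type":"object","properties":{"targets":{"type":"array"},"force":{"type":"number"}},"required":["targets"]}

```bash
mkdir -p pics; ls; cat > h.py <<'E'
import numpy as np, cv2
from rig import env, cams, sign_off
def grab(n, save=None):
    d=cams.read_camera(n)
    if save: cv2.imwrite('pics/'+save, d['pixels'][...,::-1])
    np.savez('last_%s.npz'%n, **d)
    return d
def load(n): return dict(np.load('last_%s.npz'%n))
def cloud(d):
    z=d['z_map']; v,u=np.mgrid[:z.shape[0],:z.shape[1]]
    K=d['mtx']; p=np.stack([(u-K[0,2])/K[0,0]*z,(v-K[1,2])/K[1,1]*z,z],-1)
    w=p@d['T'][:3,:3].T+d['T'][:3,3]; w[z==0]=np.nan
    return w
def plane(d,u,v,h):
    K=d['mtx']; r=d['T'][:3,:3]@np.array([(u-K[0,2])/K[0,0],(v-K[1,2])/K[1,1],1]); o=d['T'][:3,3]
    return o+r*(h-o[2])/r[2]
E
python3 - <<'E'
from h import *
print(env.read_state(), env.pinch_z)
for n in('side','top'):
    d=grab(n,n+'0.png'); print(d['T'].round(2).tolist(), d['mtx'].tolist())
E
```

```text
pics
{'t': 0.0, 'joints': array([-1.26969071e+00,  9.18607331e-02,  1.23188543e+00, -2.06729339e-05,
        1.81977613e+00, -5.67528128e-02]), 'joint_vel': array([-0.00096677,  0.00052401, -0.00163611,  0.00059855, -0.00056766,
       -0.00247237]), 'effort': array([ 4.99300688e-05, -4.58737600e+01, -4.18018234e+01, -3.44942634e-05,
        1.17303478e-02, -2.09503037e-05]), 'ee_pos': array([ 210.04208706, -561.74065702,  230.14998743]), 'eef_rot': array([ 9.84034824e-01,  1.77973407e-01, -1.27530673e-04, -9.56406675e-04]), 'force': array([ 0.10838468, -0.06176462,  0.29357643]), 'moment': array([-0.01853138,  0.03030916, -0.05546293]), 'grip_force': 0.0, 'gripper_width': 85.32973061200524} 18.700000000000003
[[-0.98, -0.16, 0.1, 493.24], [-0.19, 0.77, -0.62, 814.04], [0.02, -0.62, -0.78, 1223.41], [0.0, 0.0, 0.0, 1.0]] [[502.6859365712459, 0.0, 282.35478916850167], [0.0, 502.6859365712459, 210.1053789542768], [0.0, 0.0, 1.0]]
[[0.02, -0.99, 0.12, 454.76], [-1.0, -0.02, 0.0, -5.47], [0.0, -0.12, -0.99, 1490.17], [0.0, 0.0, 0.0, 1.0]] [[463.20110281584266, 0.0, 276.7393301570449], [0.0, 463.20110281584266, 210.7963252300384], [0.0, 0.0, 1.0]]
```

View pics/top0.png

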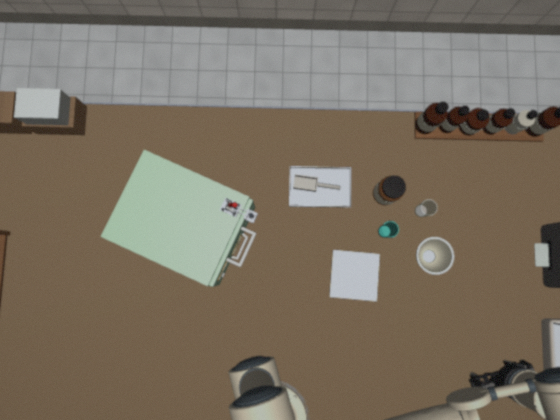

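View pics/side0.png

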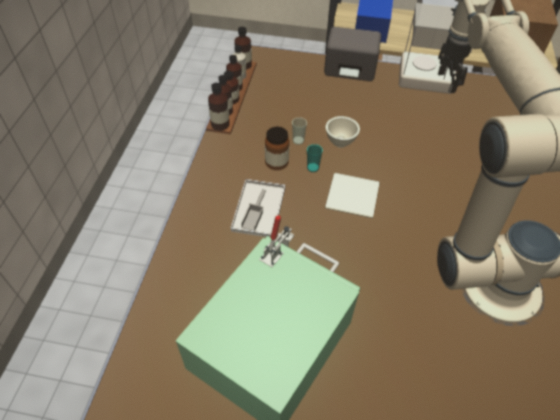

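The top view shows the mint cabinet at about (178,218), its clamp at (232,208), the drawer bow at (241,247) and the tile at (355,275). The jar is at (390,188), the tray at (320,187), and the arm is parked to the right. The side view agrees, with the red handle at (276,228).

```bash
python3 - <<'E'
from h import *
for n in('top','side'):
    d=load(n); w=cloud(d); hsv=cv2.cvtColor(d['pixels'],cv2.COLOR_RGB2HSV)
    m=(hsv[...,0]>45)&(hsv[...,0]<80)&(hsv[...,1]>50)&(abs(w[...,2]-165)<6)
    p=w[m]; print(n,len(p),p.mean(0)); r=cv2.minAreaRect(p[:,:2].astype(np.float32)); print(r,cv2.boxPoints(r).round(1).tolist())
    m=((hsv[...,0]<6)|(hsv[...,0]>174))&(hsv[...,1]>150)&(hsv[...,2]>90)&(w[...,2]>190)
    print('red',m.sum(),w[m].mean(0) if m.any() else 0, w[m].min(0),w[m].max(0))
    m=(w[...,2]<22)&(hsv[...,1]<40)&(hsv[...,2]>150)
    k,l,s,c=cv2.connectedComponentsWithStats(m.astype(np.uint8))
    for i in range(1,k):
        if s[i,4]>400: q=w[l==i]; print(i,s[i],q.mean(0).round(1),cv2.minAreaRect(q[:,:2].astype(np.float32)))
    for u,v in ([(241,247),(251,216),(390,188),(388,230)] if n=='top' else [(319,250),(276,130),(314,150)]): print(u,v,w[v,u].round(0))
E
```

```text
top 3 [ 932.32500342 -729.79997116  165.81548404]
((932.665283203125, -683.2767944335938), (2.609100818634033, 286.0596923828125), 0.11657688766717911) [[931.0999755859375, -540.2000122070312], [931.7000122070312, -826.2999877929688], [934.2999877929688, -826.2999877929688], [933.7000122070312, -540.2000122070312]]
red 17 [618.27592201 109.943435   299.86717547] [614.23991618 103.5974429  285.90637893] [622.09683326 118.0404593  304.5157856 ]
59 [  4  41  26  24 465] [1510.8 1340.3 -748.1] ((1520.52783203125, 1340.6981201171875), (135.034912109375, 128.7344207763672), 88.2769546508789)
72 [ 60  42  26  25 486] [1518.6 1050.9 -747.9] ((1516.8792724609375, 1057.349853515625), (143.97412109375, 129.5294189453125), 87.86559295654297)
73 [ 88  42  27  25 568] [1517.7  913.9 -748.1] ((1519.25048828125, 913.9920654296875), (133.837158203125, 133.24951171875), 88.1072998046875)
74 [116  43  27  25 621] [1516.8  771.5 -748.5] ((1515.9495849609375, 770.0628051757812), (139.21507263183594, 139.20277404785156), 1.5622787475585938)
77 [144  44  27  24 462] [1527.8  626.3 -748.5] ((1519.2674560546
[... 5424 characters left out ...]
4907555580139)
8 [247  33  78  20 819] [  991.9 -2182.4  -743.9] ((788.557861328125, -1721.276123046875), (510.7599182128906, 1381.7149658203125), 23.42906379699707)
19 [ 326  174   53   43 1670] [ 445.2 -250.7   10.5] ((445.79827880859375, -258.8023986816406), (165.2530517578125, 149.5631866455078), 86.58382415771484)
21 [ 231  183   54   51 1655] [ 729.1 -144.6    5.2] ((726.6534423828125, -141.28448486328125), (130.12091064453125, 205.5254669189453), 0.6684700846672058)
41 [469 288  68  32 627] [20.3 72.9 12.5] ((7.000480651855469, 66.20796203613281), (73.23767852783203, 179.14996337890625), 87.0388412475586)
319 250 [520. -25.   1.]
276 130 [ 717. -365.  131.]
314 150 [ 591. -374.   59.]
```

```bash
python3 - <<'E'
from h import *
for n in('top','side'):
    d=load(n); w=cloud(d); hsv=cv2.cvtColor(d['pixels'],cv2.COLOR_RGB2HSV)
    if n=='top': print(hsv[200,160],w[200,160])
    m=(hsv[...,0]>40)&(hsv[...,0]<90)&(hsv[...,1]>30)&(hsv[...,2]>80)
    m=cv2.morphologyEx(m.astype(np.uint8),cv2.MORPH_OPEN,np.ones((3,3)))
    m=(m>0)&(abs(w[...,2]-165)<(5 if n=='side' else 8))
    c=max(cv2.findContours(m.astype(np.uint8),cv2.RETR_EXTERNAL,cv2.CHAIN_APPROX_NONE)[0],key=len)[:,0]
    p=np.array([plane(d,u,v,165)[:2] for u,v in c],np.float32)
    r=cv2.minAreaRect(p); print(n,m.sum(),w[m][:,2].mean(),r,cv2.boxPoints(r).round(1).tolist())
E
```

```text
[ 63  29 191] [644.77459354 335.32100368 168.45408762]
top 3348 166.5906009617892 ((633.2359619140625, 369.95794677734375), (168.6085205078125, 279.8359069824219), 67.01162719726562) [[471.5, 347.0], [729.0999755859375, 237.6999969482422], [795.0, 392.8999938964844], [537.4000244140625, 502.20001220703125]]
side 16410 165.2670946555145 ((598.0911254882812, 283.7755126953125), (357.6476135253906, 281.26763916015625), 67.0262222290039) [[398.79998779296875, 174.0], [657.7999877929688, 64.19999694824219], [797.4000244140625, 393.5], [538.4000244140625, 503.29998779296875]]
```

```bash
cat >> h.py <<'E'
from scipy.spatial.transform import Rotation as R
C=np.array([534.5,134.5,0]); A=np.radians(67.0)
EX=np.array([np.cos(A),np.sin(A),0]); EY=np.array([-np.sin(A),np.cos(A),0]); EZ=np.array([0,0,1.])
def cab(x,y,z): return C+x*EX+y*EY+z*EZ
def tocab(p): p=np.asarray(p)-C; return np.array([p@EX,p@EY,p[2]])
DOWN=R.from_matrix(np.stack([-EX,-EY,-EZ],1)) if 0 else R.from_matrix(np.stack([EX,-EY,-EZ],1)) 
def tilt(deg): # about cabinet y: fingers' tips swing to cabinet -x for +deg
    return R.from_rotvec(np.radians(deg)*EY)*DOWN
def go(p,rot=None):
    s=env.read_state(); q=R.from_quat(s['eef_rot']); rot=rot or q
    print('cab now',tocab(s['ee_pos']).round(1),'t',round(s['t'],2),'F',s['force'].round(1),'j',s['joints'].round(2))
    print('delta_pos',q.inv().apply(np.asarray(p)-s['ee_pos']).round(1),'dr',(q.inv()*rot).as_rotvec(True).round(1))
E
python3 - <<'E'
from h import *
go(cab(-30,-90,310),DOWN)
E
```

```text
cab now [-767.7   26.6  230.2] t 0.1 F [ 0.3  0.6 -0.1] j [-1.27  0.09  1.23 -0.    1.82 -0.06]
delta_pos [ 592.4 -455.   -78.9] dr [ -0.1  -0.  -46.5]
```

>>> play_rows(targets=[{"delta_pos":[0,0,-79],"dr":[0,0,0],"hand":0},{"delta_pos":[592,-455,-79],"dr":[0,0,-46.5],"hand":0},{"delta_pos":[592,-455,-79],"dr":[0,0,-46.5],"hand":0},{"delta_pos":[592,-455,-79],"dr":[0,0,-46.5],"hand":0},{"delta_pos":[592,-455,-79],"dr":[0,0,-46.5],"hand":0},{"delta_pos":[592,-455,-79],"dr":[0,0,-46.5],"hand":0},{"delta_pos":[592,-455,-79],"dr":[0,0,-46.5],"hand":0},{"delta_pos":[592,-455,-79],"dr":[0,0,-46.5],"hand":0}])

```text
t: 0.77
ee_pos: [364.8, -313.0, 287.2]
eef_rot: [0.832, 0.554, -0.0, -0.0]
force: [0.6, -1.2, -0.4]
gripper_width: -0.2
grip_force: 0.0
```

```bash
python3 - <<'E'
from h import *
go(cab(-30,-90,310),DOWN)
E
```

```text
cab now [-478.2  -18.6  287.2] t 0.77 F [ 0.6 -1.2 -0.4] j [-0.78 -0.21  1.42  0.    1.93 -0.38]
delta_pos [447.8  74.1 -22.7] dr [-0.  -0.   0.3]
```

>>> play_rows(targets=[{"delta_pos":[430,70,-22],"dr":[0,0,0],"hand":0},{"delta_pos":[430,70,-22],"dr":[0,0,0],"hand":0},{"delta_pos":[430,70,-22],"dr":[0,0,0],"hand":0},{"delta_pos":[430,70,-22],"dr":[0,0,0],"hand":0},{"delta_pos":[430,70,-22],"dr":[0,0,0],"hand":0},{"delta_pos":[430,70,-22],"dr":[0,0,0],"hand":0},{"delta_pos":[430,70,-22],"dr":[0,0,0],"hand":0},{"delta_pos":[430,70,-22],"dr":[0,0,0],"hand":0}])

```text
t: 1.43
ee_pos: [542.5, -31.2, 304.1]
eef_rot: [0.834, 0.552, -0.0, -0.0]
force: [1.3, -0.9, 0.5]
gripper_width: 0.1
grip_force: 0.0
```

>>> play_rows(targets=[{"delta_pos":[90,15,0],"dr":[0,0,0],"hand":0},{"delta_pos":[90,15,0],"dr":[0,0,0],"hand":0},{"delta_pos":[90,15,0],"dr":[0,0,0],"hand":0},{"delta_pos":[90,15,0],"dr":[0,0,0],"hand":0}])

```text
t: 1.77
ee_pos: [591.6, 46.4, 302.2]
eef_rot: [0.833, 0.554, -0.001, -0.001]
force: [0.3, -0.6, -0.1]
gripper_width: -0.1
grip_force: 0.0
```

```bash
python3 - <<'E'
from h import *
go(cab(-30,-90,258),DOWN)
E
```

```text
cab now [-58.8 -87.  302.2] t 1.77 F [ 0.3 -0.6 -0.1] j [0.02 0.1  1.09 0.   1.95 0.42]
delta_pos [28.9  3.3 44.2] dr [-0.2  0.1  0.2]
```

>>> play_rows(targets=[{"delta_pos":[25,3,22],"dr":[0,0,0],"hand":0},{"delta_pos":[29,3,44],"dr":[0,0,0],"hand":0},{"delta_pos":[45,3,44],"dr":[0,0,0],"hand":0},{"delta_pos":[65,3,44],"dr":[0,0,0],"hand":0},{"delta_pos":[85,3,44],"dr":[0,0,0],"hand":0},{"delta_pos":[105,3,44],"dr":[0,0,0],"hand":0},{"delta_pos":[125,3,44],"dr":[0,0,0],"hand":0},{"delta_pos":[135,3,44],"dr":[0,0,0],"hand":0}])

```text
t: 2.43
ee_pos: [646.9, 167.8, 261.4]
eef_rot: [0.834, 0.552, 0.001, 0.0]
force: [-0.5, -0.9, -0.1]
gripper_width: -0.5
grip_force: 0.0
```

```bash
python3 - <<'E'
from h import *
go(cab(85,-90,258),DOWN)
d=grab('side','side1.png'); d2=grab('top')
cv2.imwrite('pics/s1c.png',cv2.resize(d['pixels'][140:420,160:440,::-1],None,fx=2,fy=2))
for d in(d,d2):
    w=cloud(d); hsv=cv2.cvtColor(d['pixels'],cv2.COLOR_RGB2HSV)
    m=((hsv[...,0]<6)|(hsv[...,0]>174))&(hsv[...,1]>150)&(hsv[...,2]>90)&(w[...,2]>180)
    print([tocab(p).round(0) for p in w[m][::8]])
E
```

```text
cab now [ 74.6 -90.5 261.4] t 2.43 F [-0.5 -0.9 -0.1] j [0.2  0.29 0.95 0.   1.9  0.6 ]
delta_pos [10.4 -0.5  3.4] dr [ 0. -0. -0.]
[array([ 75., -90., 240.]), array([ 91., -87., 253.]), array([103., -89., 262.]), array([ 79., -84., 237.]), array([100., -85., 259.]), array([110., -86., 266.]), array([121., -90., 268.])]
[array([ 70., -87., 236.])]
```

View pics/s1c.png

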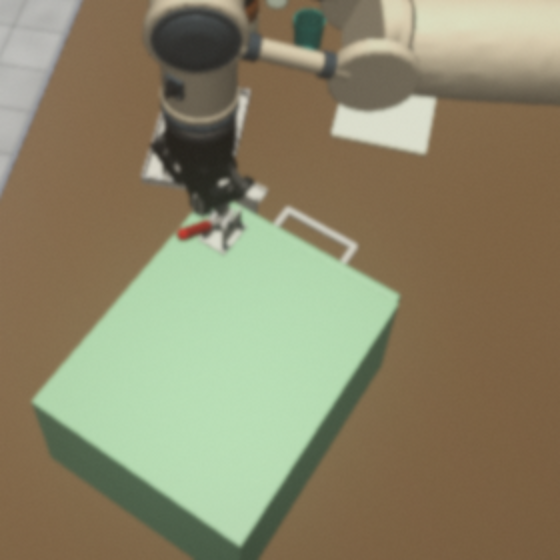

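The side crop shows the red handle (195,230) lying back and the bow bar running from (288,210) to (355,247), which is about (321,254) in the full picture. I'll check the bar's position before hooking it.

```bash
python3 - <<'E'
from h import *
d=load('side')
for u,v in [(304,245),(337.5,263.5),(320.8,254.2)]: print(tocab(plane(d,u,v,143)).round(1))
go(cab(74,-90,310),DOWN); go(cab(-32.5,0,190),DOWN)
E
```

```text
[-55.2 -48.8 143. ]
[-55.   51.9 143. ]
[-55.3   2.2 143. ]
cab now [ 74.3 -90.4 260.8] t 2.53 F [-0.2 -0.7 -0.2] j [0.2  0.29 0.95 0.   1.9  0.6 ]
delta_pos [ -0.3  -0.3 -49.2] dr [ 0.  -0.   0.1]
cab now [ 74.3 -90.4 260.8] t 2.53 F [-0.2 -0.7 -0.2] j [0.2  0.29 0.95 0.   1.9  0.6 ]
delta_pos [-106.7  -90.5   70.8] dr [ 0.  -0.   0.1]
```

>>> play_rows(targets=[{"delta_pos":[0,0,-40],"dr":[0,0,0],"hand":0},{"delta_pos":[-20,-35,-40],"dr":[0,0,0],"hand":0},{"delta_pos":[-60,-60,-40],"dr":[0,0,0],"hand":0},{"delta_pos":[-90,-80,-20],"dr":[0,0,0],"hand":0},{"delta_pos":[-107,-90,20],"dr":[0,0,0],"hand":0},{"delta_pos":[-107,-90,60],"dr":[0,0,0],"hand":0},{"delta_pos":[-107,-90,70],"dr":[0,0,0],"hand":0},{"delta_pos":[-107,-90,70],"dr":[0,0,0],"hand":0}])

```text
t: 3.2
ee_pos: [519.0, 101.6, 185.8]
eef_rot: [0.834, 0.551, -0.004, -0.001]
force: [0.2, 0.2, -0.0]
gripper_width: 0.2
grip_force: 0.0
```

```bash
python3 - <<'E'
from h import *
go(cab(-32.5,0,122),DOWN)
E
```

```text
cab now [-36.3   1.4 185.8] t 3.2 F [ 0.2  0.2 -0. ] j [ 0.13 -0.1   1.5  -0.    1.75  0.53]
delta_pos [ 4.1  1.8 63.8] dr [-0.4  0.2 -0.1]
```

Now I'll descend behind the bar and pull.

>>> play_rows(targets=[{"delta_pos":[3,1,10],"dr":[0,0,0],"hand":0},{"delta_pos":[3,1,30],"dr":[0,0,0],"hand":0},{"delta_pos":[3,1,50],"dr":[0,0,0],"hand":0},{"delta_pos":[3,1,64],"dr":[0,0,0],"hand":0},{"delta_pos":[3,1,64],"dr":[0,0,0],"hand":0},{"delta_pos":[3,1,64],"dr":[0,0,0],"hand":0}])

```text
t: 3.7
ee_pos: [524.6, 105.8, 127.7]
eef_rot: [0.834, 0.552, 0.001, 0.0]
force: [-0.2, 0.0, -0.2]
gripper_width: 0.1
grip_force: 0.0
```

```bash
python3 - <<'E'
from h import *
go(cab(-220,0,122),DOWN)
E
```

```text
cab now [-30.3  -2.1 127.7] t 3.7 F [-0.2  0.  -0.2] j [ 0.14 -0.08  1.59 -0.    1.63  0.54]
delta_pos [-189.7   -2.1    5.6] dr [ 0.1 -0.  -0. ]
```

>>> play_rows(targets=[{"delta_pos":[-8,-2,3],"dr":[0,0,0],"hand":0},{"delta_pos":[-25,-2,3],"dr":[0,0,0],"hand":0},{"delta_pos":[-50,-2,3],"dr":[0,0,0],"hand":0},{"delta_pos":[-75,-2,3],"dr":[0,0,0],"hand":0},{"delta_pos":[-100,-2,3],"dr":[0,0,0],"hand":0},{"delta_pos":[-125,-2,3],"dr":[0,0,0],"hand":0},{"delta_pos":[-150,-2,3],"dr":[0,0,0],"hand":0},{"delta_pos":[-165,-2,3],"dr":[0,0,0],"hand":0}])

```text
t: 4.37
ee_pos: [457.5, -47.2, 125.6]
eef_rot: [0.834, 0.552, 0.001, 0.002]
force: [-0.1, 0.2, 0.2]
gripper_width: -0.2
grip_force: 0.0
```

>>> play_rows(targets=[{"delta_pos":[-10,0,0],"dr":[0,0,0],"hand":0},{"delta_pos":[-18,0,0],"dr":[0,0,0],"hand":0},{"delta_pos":[-24,0,0],"dr":[0,0,0],"hand":0},{"delta_pos":[-28,0,0],"dr":[0,0,0],"hand":0},{"delta_pos":[-28,0,0],"dr":[0,0,0],"hand":0},{"delta_pos":[-28,0,0],"dr":[0,0,0],"hand":0}])

```text
t: 4.87
ee_pos: [448.1, -69.1, 124.7]
eef_rot: [0.833, 0.553, 0.003, -0.0]
force: [3.8, 8.5, 4.4]
gripper_width: -0.0
grip_force: 4.7
```

```bash
python3 - <<'E'
from h import *
go(cab(-220,0,122),DOWN)
E
```

```text
cab now [-221.1   -0.   124.7] t 4.87 F [3.8 8.5 4.4] j [-0.23 -0.31  1.79  0.    1.66  0.17]
delta_pos [ 1.1 -0.   2.7] dr [ 0.1 -0.3  0.1]
```

>>> play_rows(targets=[{"delta_pos":[18,0,0],"dr":[0,0,0],"hand":0},{"delta_pos":[18,0,-40],"dr":[0,0,0],"hand":0},{"delta_pos":[18,0,-80],"dr":[0,0,0],"hand":0},{"delta_pos":[-22,0,-120],"dr":[0,0,0],"hand":100},{"delta_pos":[-62,0,-150],"dr":[0,0,0],"hand":100},{"delta_pos":[-100,0,-150],"dr":[0,0,0],"hand":100},{"delta_pos":[-100,0,-150],"dr":[0,0,0],"hand":100},{"delta_pos":[-100,0,-150],"dr":[0,0,0],"hand":100}])

```text
t: 5.53
ee_pos: [406.8, -165.9, 275.1]
eef_rot: [0.835, 0.55, -0.0, 0.002]
force: [0.3, -0.5, 0.3]
gripper_width: 60.8
grip_force: 0.0
```

```bash
python3 - <<'E'
from h import *
go(cab(-220,0,122),DOWN)
a=grab('side'); b=grab('top')
s=cv2.resize(a['pixels'][170:330,230:430],None,fx=3,fy=3); t=cv2.resize(b['pixels'][180:340,180:340],None,fx=3,fy=3)
cv2.imwrite('pics/s2.png',s[...,::-1]); cv2.imwrite('pics/t2.png',t[...,::-1])
E
```

```text
cab now [-3.264e+02  2.000e-01  2.751e+02] t 5.53 F [ 0.3 -0.5  0.3] j [-0.46 -0.33  1.54 -0.    1.93 -0.06]
delta_pos [106.7  -0.6 152.9] dr [ 0.2  0.1 -0.2]
```

View pics/s2.png

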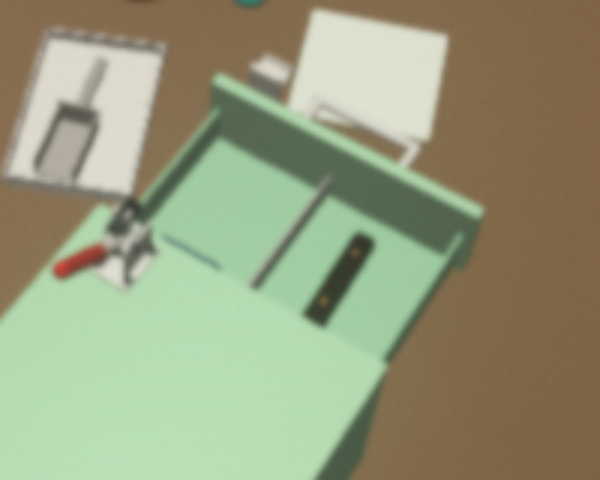

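View pics/t2.png

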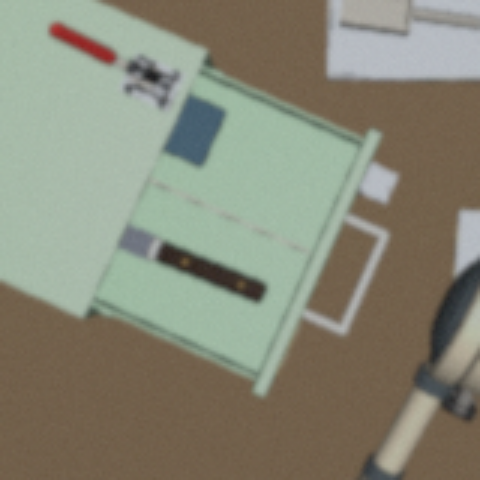

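The drawer is out at its stop and the clamp is back. The dark spatula handle lies in the +y compartment, from (160,253) at the blade end to (265,292) at the butt in the top crop, and its blade runs under the cabinet top.

```bash
python3 - <<'E'
from h import *
for n,(x0,y0,x1,y1) in dict(top=(215,250,275,285),side=(325,240,365,285)).items():
    d=load(n); m=np.zeros((420,560),np.uint8); g=d['pixels'].max(2); m[y0:y1,x0:x1]=(g[y0:y1,x0:x1]<105)
    k,l,s,c=cv2.connectedComponentsWithStats(m); i=1+np.argmax(s[1:,4])
    c=max(cv2.findContours((l==i).astype(np.uint8),cv2.RETR_EXTERNAL,cv2.CHAIN_APPROX_NONE)[0],key=len)[:,0]
    for h in(102,98):
        p=np.array([tocab(plane(d,u,v,h))[:2] for u,v in c],np.float32); r=cv2.minAreaRect(p); print(n,s[i],h,r,cv2.boxPoints(r).round(0).tolist())
    w=cloud(d); q=w[l==i]; print('z',np.nanmedian(q[:,2]))
    # drawer front
    hz=[tocab(p) for p in w.reshape(-1,3) if p[2]>158 and p[2]<168]; hz=np.array(hz); hz=hz[(hz[:,0]<-150)&(hz[:,0]>-230)&(abs(hz[:,1])<130)]; print(len(hz),hz.min(0) if len(hz) else 0,hz.max(0) if len(hz) else 0)
E
```

```text
top [232 261  37  19 246] 102 ((-89.50120544433594, 54.21670913696289), (111.54851531982422, 19.239757537841797), 2.1839826107025146) [[-146.0, 62.0], [-145.0, 42.0], [-33.0, 47.0], [-34.0, 66.0]]
top [232 261  37  19 246] 98 ((-89.2980728149414, 54.31902313232422), (111.86996459960938, 19.295196533203125), 2.1839804649353027) [[-146.0, 62.0], [-145.0, 43.0], [-33.0, 47.0], [-34.0, 66.0]]
z 103.2924493589826
409 [-186.11573078 -129.19318795  158.02860048] [-171.98401096  129.63939913  167.97229212]
side [332 248  22  30 231] 102 ((-92.23389434814453, 52.68354797363281), (100.82412719726562, 19.145122528076172), 2.4375391006469727) [[-143.0, 60.0], [-142.0, 41.0], [-41.0, 45.0], [-42.0, 64.0]]
side [332 248  22  30 231] 98 ((-94.73658752441406, 51.78892135620117), (101.18375396728516, 19.21341323852539), 2.4375391006469727) [[-146.0, 59.0], [-145.0, 40.0], [-44.0, 44.0], [-45.0, 64.0]]
z 102.37772764479848
466 [-189.62771247 -129.72539102  158.00464586] [-168.19681162  129.90530583  167.78805895]
```

```bash
python3 - <<'E'
from h import *
go(cab(-118,55,225),R.from_rotvec([0,0,np.radians(2.3)])*tilt(-25))
E
```

```text
cab now [-323.7    0.5  273.2] t 5.63 F [ 0.5  0.3 -0.6] j [-0.46 -0.33  1.54  0.    1.93 -0.06]
delta_pos [205.7 -54.7  48.2] dr [ 0.5 25.  -2.3]
```

>>> play_rows(targets=[{"delta_pos":[206,-55,45],"dr":[0,25,-2.3],"hand":59},{"delta_pos":[206,-55,45],"dr":[0,25,-2.3],"hand":59},{"delta_pos":[206,-55,45],"dr":[0,25,-2.3],"hand":59},{"delta_pos":[206,-55,45],"dr":[0,25,-2.3],"hand":59},{"delta_pos":[206,-55,45],"dr":[0,25,-2.3],"hand":59},{"delta_pos":[206,-55,45],"dr":[0,25,-2.3],"hand":59},{"delta_pos":[206,-55,45],"dr":[0,25,-2.3],"hand":59},{"delta_pos":[206,-55,45],"dr":[0,25,-2.3],"hand":59}])

```text
t: 6.3
ee_pos: [437.0, 49.2, 227.9]
eef_rot: [0.802, 0.557, 0.18, -0.12]
force: [-0.8, -0.2, -0.5]
gripper_width: 50.2
grip_force: 0.0
```

```bash
python3 - <<'E'
from h import *
go(cab(-58,55,110),R.from_rotvec([0,0,np.radians(2.3)])*tilt(-25))
E
```

```text
cab now [-116.7   56.4  227.9] t 6.3 F [-0.8 -0.2 -0.5] j [-0.3  -0.48  1.79  0.44  1.77  0.16]
delta_pos [  3.4   3.  131.6] dr [0.3 0.1 0.3]
```

>>> play_rows(targets=[{"delta_pos":[3,2,30],"dr":[0,0,0],"hand":59},{"delta_pos":[3,3,60],"dr":[0,0,0],"hand":59},{"delta_pos":[3,3,90],"dr":[0,0,0],"hand":59},{"delta_pos":[3,3,115],"dr":[0,0,0],"hand":59},{"delta_pos":[3,3,130],"dr":[0,0,0],"hand":59},{"delta_pos":[3,3,130],"dr":[0,0,0],"hand":59},{"delta_pos":[3,3,130],"dr":[0,0,0],"hand":59}])

```text
t: 6.88
ee_pos: [461.4, 100.0, 111.6]
eef_rot: [0.803, 0.555, 0.18, -0.12]
force: [-0.0, -0.6, 1.3]
gripper_width: 50.3
grip_force: 0.0
```

```bash
python3 - <<'E'
from h import *
go(cab(-58,55,91),R.from_rotvec([0,0,np.radians(2.3)])*tilt(-25))
E
```

```text
cab now [-60.3  53.8 111.6] t 6.88 F [-0.  -0.6  1.3] j [-0.17 -0.42  1.96  0.43  1.52  0.19]
delta_pos [-6.5 -1.3 19.7] dr [0.4 0.  0.1]
```

>>> play_rows(targets=[{"delta_pos":[-4,-1,8],"dr":[0,0,0],"hand":59},{"delta_pos":[-6,-1,15],"dr":[0,0,0],"hand":59},{"delta_pos":[-6,-1,20],"dr":[0,0,0],"hand":59},{"delta_pos":[-6,-1,20],"dr":[0,0,0],"hand":59}])

```text
t: 7.22
ee_pos: [461.6, 103.5, 90.2]
eef_rot: [0.803, 0.555, 0.18, -0.12]
force: [-0.4, -0.2, -0.6]
gripper_width: 50.8
grip_force: 0.0
```

>>> play_rows(force=40, targets=[{"delta_pos":[0,0,0],"dr":[0,0,0],"hand":10},{"delta_pos":[0,0,0],"dr":[0,0,0],"hand":10},{"delta_pos":[0,0,0],"dr":[0,0,0],"hand":10},{"delta_pos":[0,0,0],"dr":[0,0,0],"hand":10},{"delta_pos":[0,0,0],"dr":[0,0,0],"hand":10},{"delta_pos":[0,0,0],"dr":[0,0,0],"hand":10}])

```text
t: 7.72
ee_pos: [462.2, 103.5, 91.8]
eef_rot: [0.803, 0.555, 0.181, -0.119]
force: [-0.4, -1.4, 3.1]
gripper_width: 21.0
grip_force: 41.6
```

```bash
python3 - <<'E'
from h import *
go(cab(-58,55,91),R.from_rotvec([0,0,np.radians(2.3)])*tilt(-25))
E
```

```text
cab now [-56.8  54.4  91.8] t 7.72 F [-0.4 -1.4  3.1] j [-0.16 -0.42  1.99  0.43  1.47  0.18]
delta_pos [-1.4 -0.6  0.2] dr [ 0.5 -0.   0.2]
```

```bash
python3 - <<'E'
from h import *
s=env.read_state(); q=R.from_quat(s['eef_rot']); c0=tocab(s['ee_pos'])
off=np.array([c0[0]-122,c0[2]-94])
for k in range(1,9):
    f=k/8; th=np.radians(26*f); tip=np.array([122-32*f,94+min(4,8*f)])
    x=tip[0]+off[0]*np.cos(th)+off[1]*np.sin(th); z=tip[1]-off[0]*np.sin(th)+off[1]*np.cos(th)
    d=cab(x,c0[1],z)-s['ee_pos']; print(q.inv().apply(d).round(1),(q.inv()*R.from_rotvec(th*EY)*q).as_rotvec(True).round(2), 'edge z',tip[1]+tip[0]*np.tan(th))
E
```

```text
[  1.2  -0.  -11.7] [ 0.13 -3.25  0.02] edge z 101.70052558505823
[  3.   -0.1 -23.2] [ 0.26 -6.49  0.05] edge z 108.98865934638758
[  5.2  -0.1 -34.3] [ 0.38 -9.74  0.07] edge z 115.90145695131378
[  7.9  -0.  -45.2] [  0.51 -12.99   0.1 ] edge z 122.4720282593097
[ 10.7   0.  -54.7] [  0.64 -16.24   0.12] edge z 127.73028879778093
[ 13.9   0.1 -63.9] [  0.77 -19.48   0.15] edge z 132.7036201080084
[ 17.5   0.1 -72.7] [  0.89 -22.73   0.17] edge z 137.41747136528835
[ 21.4   0.2 -81.1] [  1.02 -25.98   0.2 ] edge z 141.89593297092753
```

>>> play_rows(force=70, targets=[{"delta_pos":[0,0,0],"dr":[0,0,0],"hand":10},{"delta_pos":[0,0,0],"dr":[0,0,0],"hand":10},{"delta_pos":[1,0,-12],"dr":[0.1,-3.2,0],"hand":10},{"delta_pos":[3,0,-23],"dr":[0.3,-6.5,0],"hand":10},{"delta_pos":[5,0,-34],"dr":[0.4,-9.7,0],"hand":10},{"delta_pos":[8,0,-45],"dr":[0.5,-13,0],"hand":10},{"delta_pos":[8,0,-45],"dr":[0.5,-13,0],"hand":10}])

```text
t: 8.3
ee_pos: [458.4, 93.6, 137.6]
eef_rot: [0.817, 0.567, 0.087, -0.058]
force: [0.5, -0.5, -0.6]
gripper_width: 20.0
grip_force: 69.7
```

```bash
python3 - <<'E'
from h import *
go(cab(-58,55,91))
s=env.read_state(); print(s['gripper_width'],s['grip_force'],s['moment'])
a=grab('side')
s=cv2.resize(a['pixels'][150:330,230:430],None,fx=3,fy=3)
cv2.imwrite('pics/s3.png',s[...,::-1])
E
```

```text
cab now [-67.4  54.1 137.6] t 8.3 F [ 0.5 -0.5 -0.6] j [-0.01 -0.37  1.83  0.2   1.61  0.36]
delta_pos [-0.5 -0.7 47.5] dr [0. 0. 0.]
20.04452629140069 69.71513986587524 [-0.04257338 -0.016466   -0.01558773]
```

View pics/s3.png

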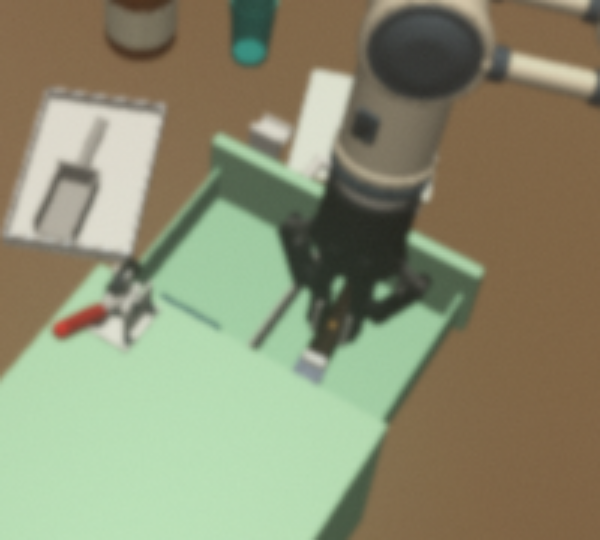

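The spatula handle is in the fingers at about (335,325), butt up, with the blade running down under the top edge. There is no contact force, so I'll keep tilting and then draw it out along the slant.

```bash
python3 - <<'E'
from h import *
s=env.read_state(); q=R.from_quat(s['eef_rot'])
print('tilt',np.degrees(np.arcsin(-q.as_matrix()[:,2]@EX)))
off=np.array([-178.8,-2.2])
def f(th,tip):
    th=np.radians(th)
    p=cab(tip[0]+off[0]*np.cos(th)+off[1]*np.sin(th),54.4,tip[1]-off[0]*np.sin(th)+off[1]*np.cos(th))
    print(q.inv().apply(p-s['ee_pos']).round(1),(q.inv()*R.from_rotvec((th-np.radians(13))*EY)*q).as_rotvec(True).round(2),'grip cab',tocab(p).round(0))
for a,t in [(13,(106,98)),(17,(102,98)),(21,(97,98)),(26,(90,98))]: f(a,t)
for L in(30,60,90,120,150): f(26,(90-L*.9,98+L*.438))
E
```

```text
tilt -12.049160562746163
[-1.2  0.2 -0.4] [0. 0. 0.] grip cab [-69.  54. 136.]
[  0.5   0.1 -12.4] [ 0.17 -4.    0.03] grip cab [-70.  54. 148.]
[  1.9   0.1 -24.2] [ 0.35 -7.99  0.06] grip cab [-71.  54. 160.]
[  4.    0.1 -38.5] [  0.56 -12.99   0.1 ] grip cab [-72.  54. 174.]
[-19.7  -1.1 -57. ] [  0.56 -12.99   0.1 ] grip cab [-99.  54. 188.]
[-43.3  -2.2 -75.4] [  0.56 -12.99   0.1 ] grip cab [-126.   54.  201.]
[-66.9  -3.4 -93.9] [  0.56 -12.99   0.1 ] grip cab [-153.   54.  214.]
[ -90.6   -4.6 -112.4] [  0.56 -12.99   0.1 ] grip cab [-180.   54.  227.]
[-114.2   -5.7 -130.9] [  0.56 -12.99   0.1 ] grip cab [-207.   54.  240.]
```

>>> play_rows(targets=[{"delta_pos":[0,0,-12],"dr":[0.2,-4,0],"hand":10},{"delta_pos":[2,0,-24],"dr":[0.3,-8,0],"hand":10},{"delta_pos":[4,0,-38],"dr":[0.6,-13,0],"hand":10},{"delta_pos":[3,0,-39],"dr":[0.6,-13,0],"hand":10},{"delta_pos":[-20,-1,-57],"dr":[0.6,-13,0],"hand":10},{"delta_pos":[-43,-2,-75],"dr":[0.6,-13,0],"hand":10},{"delta_pos":[-67,-3,-94],"dr":[0.6,-13,0],"hand":10},{"delta_pos":[-91,-4,-112],"dr":[0.6,-13,0],"hand":10}])

```text
t: 9.02
ee_pos: [412.9, -11.7, 224.1]
eef_rot: [0.821, 0.57, -0.01, -0.001]
force: [-0.4, -0.4, -1.4]
gripper_width: 19.9
grip_force: 69.7
```

```bash
python3 - <<'E'
from h import *
go(cab(-225,50,310))
s=env.read_state(); print(s['gripper_width'],s['grip_force'])
E
```

```text
cab now [-182.1   54.8  224.1] t 9.02 F [-0.4 -0.4 -1.4] j [-0.1  -0.4   1.69 -0.01  1.87  0.25]
delta_pos [-44.4   1.8 -85.2] dr [0. 0. 0.]
19.88946950186492 69.67140913009644
```

>>> play_rows(targets=[{"delta_pos":[-25,0,-15],"dr":[0,0,0],"hand":10},{"delta_pos":[-45,0,-45],"dr":[0,0,0],"hand":10},{"delta_pos":[-60,10,-70],"dr":[0,0,0],"hand":10},{"delta_pos":[-80,20,-80],"dr":[0,3,0],"hand":10},{"delta_pos":[-110,30,-80],"dr":[0,8,0],"hand":10},{"delta_pos":[-140,45,-80],"dr":[0,13,0],"hand":10},{"delta_pos":[-170,60,-80],"dr":[0,18,0],"hand":10},{"delta_pos":[-200,75,-80],"dr":[0,23,0],"hand":10}])

```text
t: 9.68
ee_pos: [414.7, -225.5, 308.1]
eef_rot: [0.807, 0.558, 0.158, -0.113]
force: [1.2, 0.6, -0.9]
gripper_width: 19.9
grip_force: 69.8
```

```bash
python3 - <<'E'
from h import *
go(cab(-491,-65,270),R.from_rotvec([0,0,np.radians(2.3)])*tilt(-23))
s=env.read_state(); print(s['gripper_width'],s['grip_force'])
E
```

```text
cab now [-378.1  -30.4  308.1] t 9.68 F [ 1.2  0.6 -0.9] j [-0.82 -0.14  1.37  0.4   2.07 -0.3 ]
delta_pos [-120.    30.1   -8.5] dr [-0.3  0.6 -0. ]
19.921967580099054 69.75175023078918
```

>>> play_rows(targets=[{"delta_pos":[-35,8,-3],"dr":[0,0,0],"hand":10},{"delta_pos":[-70,17,-5],"dr":[0,0,0],"hand":10},{"delta_pos":[-100,27,-7],"dr":[0,0,0],"hand":10},{"delta_pos":[-117,30,-8],"dr":[0,0,0],"hand":10},{"delta_pos":[-117,30,-8],"dr":[0,0,0],"hand":10},{"delta_pos":[-117,30,-8],"dr":[0,0,0],"hand":10},{"delta_pos":[-117,30,-8],"dr":[0,0,0],"hand":10},{"delta_pos":[-117,30,-8],"dr":[0,0,0],"hand":10}])

```text
t: 10.35
ee_pos: [404.0, -337.4, 272.5]
eef_rot: [0.807, 0.559, 0.155, -0.112]
force: [0.0, 0.8, -0.7]
gripper_width: 20.0
grip_force: 69.7
```

```bash
python3 - <<'E'
from h import *
go(cab(-491,-65,270),R.from_rotvec([0,0,np.radians(2.3)])*tilt(-23))
s=env.read_state(); print(s['gripper_width'],s['grip_force'],s['ee_pos'],s['joint_vel'])
a=grab('side'); b=grab('top')
def cr(d,y0,x0): return cv2.resize(d['pixels'][y0:y0+200,x0:x0+130],None,fx=3,fy=3)
cv2.imwrite('pics/f.png',np.hstack([cr(a,70,290),cr(b,190,310)])[...,::-1])
E
```

```text
cab now [-485.4  -64.3  272.5] t 10.35 F [ 0.   0.8 -0.7] j [-0.96  0.05  1.24  0.35  2.05 -0.47]
delta_pos [-6.2  0.5  0.2] dr [-0.5  1.  -0. ]
19.985117047946407 69.70367431640625 [ 404.02365404 -337.439157    272.53967696] [ 0.01182326 -0.00656716 -0.00917282 -0.00667208  0.00203495  0.00025245]
```

View pics/f.png

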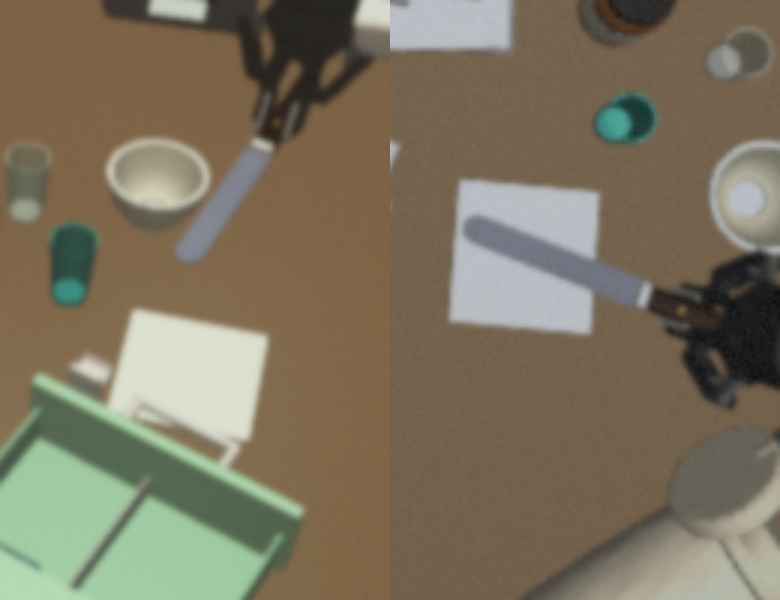

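The blade is over the tile in the top view, with its tip at (470,225) and its root at (640,293) in the crop. In the side view the tip is at (185,255) and the root at (262,146). I'll triangulate both points.

```bash
python3 - <<'E'
from h import *
a,b=load('side'),load('top')
def P(d): return d['mtx']@np.linalg.inv(d['T'])[:3]
r=[]
for s,t in [((351,156),(336,265)),((377.3,118.7),(393.3,287.7))]:
    X=cv2.triangulatePoints(P(a),P(b),np.array(s,float).reshape(2,1),np.array(t,float).reshape(2,1)); r.append((X[:3]/X[3]).ravel())
v=r[0]-r[1]; m=(r[0]+r[1])/2
print(np.round(r,1),np.linalg.norm(v),'down tilt',np.degrees(np.arcsin(-v[2]/np.linalg.norm(v))),'blade',m,np.linalg.norm(m[:2]-[443,-252]))
E
```

```text
[[ 471.2 -161.3  265.2]
 [ 414.9 -307.1  281.7]] 157.1961825340546 down tilt 6.03029343217341 blade [ 443.03938875 -234.22403498  273.47116542] 17.776008662081537
```

>>> play_rows(targets=[{"delta_pos":[0,0,0],"dr":[0,0,0],"hand":10},{"delta_pos":[0,0,0],"dr":[0,0,0],"hand":10},{"delta_pos":[0,0,0],"dr":[0,0,0],"hand":10},{"delta_pos":[0,0,0],"dr":[0,0,0],"hand":10}])

```text
t: 10.78
ee_pos: [404.1, -338.1, 272.2]
eef_rot: [0.807, 0.559, 0.154, -0.113]
force: [0.6, -0.6, -1.3]
gripper_width: 19.9
grip_force: 69.7
```

```bash
python3 -c "
from rig import sign_off
print(sign_off())"
```

```text
the job is handed in; nothing more can be done
None
```

The job is handed in at 10.8 s (no verdict was returned): the spatula is held still about 6° from level, its blade middle about 18 mm from the tile centre and about 260 mm above it, with the clamp swung back and the drawer pulled to its stop.

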